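# Draw the tube rack home with the rack hook

### The job

The tube rack in the slide stands too far under the glass shelf to be taken by hand. Take the rack hook from its holder, hook it behind the rack's bar handle and draw the rack slowly down the slide, through the sprung side grips, until it is pulled firmly home and stays tight against the end stop (about 5 to 10 N on the stop, never 15 N); then unhook and lay the hook back in its holder as it was. Move the rack with the hook alone, and leave the shelf and everything else as they stand.

Things in the scene. Friction and masses are not known exactly. Their poses are not given: they have to be found in the camera images.
- hook_grip (a point): Rack hook, 0.16 kg: straight 6 mm steel rod with a black grip, front end bent down. Point: on the rod's axis, mid-grip. x along the rod to the hooked end, z up. Grip: x -40 to +40 mm, 18 wide (y), 24 high; collars at its ends 26 wide, 30 high. Rod: x -101 to +140 mm, radius 3; at x = +140 bent straight down to 28 mm below the axis. Lies in its holder at the start.
- hook_toe (a point): The lowest end of the bent-down part of the rack hook: at x = +140, z = -28 mm from hook_grip, with the same axes; the bent part is 6 mm thick.
- holder_seat (a point): The hook's holder, fixed: grey base 180 x 70 x 6 mm with two forked posts, left or right of the slide. Point: where hook_grip lies when the hook is in place (58 mm above the bench; may lie 6 mm fore or aft), axes as hook_grip's. Forks at x = -66 and +78 mm, 8 mm thick, 79 mm high; the rod rests in their slots, 14 mm wide and 14 deep, flared above.
- rack_bar (a point): Tube rack in the slide: white block 126 x 66 mm (foot 78), 18 capped tubes, 100 mm high, about 0.42 kg. Point: middle of its handle, a steel bar along y, 48 mm long, 6 thick, 42 mm above the bench, 28 mm off the near face; arms at its ends. x from bar to rack, z up. Opening behind the bar: x +3 to +25 mm, 42 wide. Drag in the slide 2 to 4 N, in the side grips 5 to 10 N: they hold it where left.
- stop_bracket: Metal bar, 78 mm wide, 24 high, across the slide's near end. Origin: on the bench, middle of its far face; x up the slide. End stop: two screws in it with rubber bumpers (6 N/mm), tips set anywhere 3 to 18 mm past that face: not measured; feel for it. Rack touches them with rack_bar at x -25 to -10 mm. Side grips (x 34, y to +-65, 34 high) squeeze it from rack_bar x +5 mm, fully from -4 mm on.
- shelf: Glass reagent shelf on posts over the slide, fixed: 200 mm deep (x), 1020 mm wide (y), underside 146 and top 154 mm above the bench. Origin: on the bench under its middle; front edge at x = -100 mm.
- foam_a (a point): Bystander: loose foam rack with tubes, 136 x 76 mm, 100 mm high; this point is at its middle, 50 mm up.
- foam_b (a point): Bystander: loose foam rack with tubes, 116 x 96 mm, 100 mm high, under the shelf; middle, 50 mm up.
- foam_c (a point): Bystander: loose foam rack with tubes, 116 x 96 mm, 100 mm high, under the shelf; middle, 50 mm up.
- pot_a_mid (a point): Bystander: specimen pot, 54 mm across, 60 mm high; middle, 30 mm up.
- pot_b_mid (a point): Bystander: specimen pot, 54 mm across, 60 mm high; middle, 30 mm up.
- tip_mid (a point): Bystander: pipette tip box, 120 x 82 mm, 69 mm high; middle, 35 mm up.
- marker_mid (a point): Bystander: marker pen lying on the bench, 115 mm long, 12 mm thick; middle.
Mind the look-alikes: they are no part of the job. There is more than one size of the part that bears hook_grip; the job needs the larger.

How it is judged:
By the outcome, as a careful person would: the job done as asked, in the order asked, and still so for the second after the job is handed in, with the robot touching nothing.
It also fails if it takes over 54 s, if anything falls off the work surface, if the arm or the gripper's body presses on something with over 40 N, if the wrist force passes 120 N, or if a joint passes its speed limit or range.

### The arm

A 7-joint arm with a two-finger parallel gripper is mounted at the origin on the work surface. World frame = base frame: x ahead of the robot, y to its left, z up, the work surface at z = 0. Lengths are in m, angles in rad, forces in N, time in s.
With the tool pointing down it reaches from about 0.4 to 0.875 m from the base axis. Payload 6.5 kg.
Tool frame: the origin (TCP) lies at the very end of the fingers, on their centre line; the grasp point (between the pads) lies 19 mm behind it; x points along the fingers, z is the direction in which the jaws open and shut, and the axes are right-handed (so a half turn about x gives the same grasp; the last joint's range is limited). The gripper opens to 88 mm and grips with 3 to 60 N. Pads are 18 mm wide; open, the fingers measure 123 mm over their backs; the gripper's body (75 mm by 187 mm) begins 45 mm behind the grasp point.
Start: joints at [1.056, 0.536, -0.004, 1.538, 0.003, 1.067, -0.071], TCP at [0.282, -0.586, 0.239] pointing down, gripper open.
Joint ranges: [-2.7, 2.7], [-0.37, 2.16], [-1.27, 1.26], [0.24, 2.4], [-1.31, 4.45], [0.19, 1.91], [-2.76, 2.76]. Speed limits (rad/s): [2.39, 2.39, 3.14, 3.14, 3.14, 3.14, 3.14].

### API

Orientations are given as [roll, pitch, yaw] about the fixed x, y, z axes, in that order (R = Rz(yaw) Ry(pitch) Rx(roll)).
In Python, from rig import * gives the robot as it stands. Calls block until the motion is done:
- move_pose(position, orientation): joint-space move of the TCP to a pose.
- move_linear(position, rotation=None, speed=0.15, force_limit=None): straight line of the TCP; rotation=None keeps the orientation; speed is the mean speed in m/s. With force_limit (N) it stops when the force on the tool has changed by that much, and returns True; else False.
- move_j(angles): joint-space move.
- open_jaws() and clamp(effort=None): open the fingers fully, or close them until they stop; effort is the grip in N (None keeps the last).
- dwell(seconds).
- ik(position, orientation): joint angles nearest the present ones, or None.
- read_camera(name): name is "scene" or "top"; returns a dict with "pixels" (400x640x3 uint8, red, green, blue), "fx", "fy", "cx", "cy" (pixels), "R" (3x3) and "t" (3): a world point X has camera coordinates R X + t. Camera axes: x right, y down, z forward; pixel columns grow to the right and rows downward; lengths in m; the calibration is good to about 2 mm. A picture is of the moment at which its call begins. There is no depth.
A pose or a line that the arm cannot do raises IKError and nothing moves.
- finish_job(): hands the job in, once; it reports no verdict.
Trained networks look in the newest picture that a camera, given by its name, has taken for a name from the list of things; names that differ only in an ending like _2 or _b are one class to them, and where a whole thing is asked for, a point or a joint stands for the part that bears it (a point fixed in the world has none). Each returns a list of dicts, best first, with "conf" (0 to 1); they miss things now and then, are a little off and sometimes report something else, mostly with a low value. They report only what shows in the picture. A call takes as long as a camera call. They do not tell look-alikes from the thing itself.
- spot_in(camera, label): "bbox" ([centre column, centre row, width, height] in pixels, round what is visible of it).
- outline_of(camera, label): "region" (400x640 bool, what is visible of it) and "bbox" ([centre column, centre row, width, height] in pixels, round what is visible of it).
- place_of(camera, label): "xy" ([column, row] in pixels: a listed point, or the origin of a listed thing).
Readings, each from a call of its own:
- current_time_s(): time.
- current_joint_pos(): joint angles.
- current_dq(): joint speeds.
- current_joint_efforts(): joint torques, N m.
- current_tool_pos(): TCP position.
- current_eef_rot(): TCP orientation.
- current_wrist_force(): force on the tool from outside, world axes, zero at the start.
- current_wrist_torque(): the same for the moment, N m.
- current_grip_width(): finger opening in m.
Only numpy, scipy, OpenCV 4.12 (cv2) and the standard library are available. Lean on these libraries where they do the work, as an engineer would, in place of code of your own. Each camera call takes 0.05 s, during which the arm holds its last target.

## Working session

There is one attempt and no reset: what is moved stays moved. The work goes in short steps, each a Python script; the robot and the scene stay as the last script left them, time stands still between calls to the robot, and variables do not carry over. Pictures are saved under pics/ and viewed, and the job is handed in when it is done.

```bash
ls; mkdir -p pics; cat > h.py <<'E'
from rig import *
import numpy as np, cv2
def snap(cam,fn):
    c=read_camera(cam); cv2.imwrite('pics/'+fn,c['pixels'][:,:,::-1]); return c
def ray(c,uv,z):
    R=np.array(c['R']);t=np.array(c['t']);d=R.T@np.array([(uv[0]-c['cx'])/c['fx'],(uv[1]-c['cy'])/c['fy'],1.]);o=-R.T@t
    return o+d*(z-o[2])/d[2]
def proj(c,X):
    p=np.array(c['R'])@np.array(X)+np.array(c['t']);return np.array([c['fx']*p[0]/p[2]+c['cx'],c['fy']*p[1]/p[2]+c['cy']])
def tri(cs,uvs):
    A=[];b=[]
    for c,uv in zip(cs,uvs):
        R=np.array(c['R']);t=np.array(c['t']);d=R.T@np.array([(uv[0]-c['cx'])/c['fx'],(uv[1]-c['cy'])/c['fy'],1.]);d/=np.linalg.norm(d);o=-R.T@t
        P=np.eye(3)-np.outer(d,d);A.append(P);b.append(P@o)
    return np.linalg.solve(sum(A),sum(b))
E
python3 - <<'E'
from h import *
cs={k:snap(k,k+'0.png') for k in('scene','top')}
for k,c in cs.items(): print(k,c['fx'],c['fy'],c['cx'],c['cy'],'pos',-np.array(c['R']).T@np.array(c['t']))
Z=dict(hook_grip=.058,hook_toe=.03,holder_seat=.058,rack_bar=.042,stop_bracket=0,shelf=0,foam_a=.05,pot_a_mid=.03,tip_mid=.035,marker_mid=.006)
for k,z in Z.items():
    for n,c in cs.items():
        print(k,n,[(round(d['conf'],2),np.round(d['xy'],1).tolist(),np.round(ray(c,d['xy'],z)[:2],3).tolist()) for d in place_of(n,k)[:5]])
print(current_time_s())
E
```

```text
pics
scene 405.36798298978226 405.36798298978226 310.5954045817727 202.24358829319948 pos [0.99854996 0.45019139 1.0164629 ]
top 510.50084479786585 510.50084479786585 320.6451237237763 202.9062899535832 pos [0.34387114 0.04351212 1.24007684]
hook_grip scene [(0.64, [393.3, 226.9], [0.454, 0.286]), (0.51, [377.9, 176.9], [0.346, 0.159])]
hook_grip top [(0.59, [292.9, 304.3], [0.324, 0.132])]
hook_toe scene [(0.63, [359.9, 268.8], [0.598, 0.285]), (0.6, [289.3, 215.9], [0.599, 0.039]), (0.47, [342.6, 182.1], [0.41, 0.082])]
hook_toe top [(0.65, [233.9, 186.9], [0.607, 0.274]), (0.57, [318.5, 272.4], [0.396, 0.073])]
holder_seat scene [(0.63, [393.4, 231.1], [0.465, 0.293])]
holder_seat top [(0.8, [221.5, 246.1], [0.461, 0.297])]
rack_bar scene []
rack_bar top [(0.61, [334.9, 154.0], [0.679, 0.027])]
stop_bracket scene [(0.78, [289.1, 212.1], [0.577, 0.017])]
stop_bracket top [(0.82, [339.0, 192.2], [0.593, 0.019]), (0.69, [224.2, 245.4], [0.468, 0.303])]
shelf scene [(0.73, [236.9, 262.2], [0.786, 0.015])]
shelf top [(0.51, [231.5, 186.8], [0.614, 0.286])]
foam_a scene [(0.61, [234.7, 117.6], [0.448, -0.332])]
foam_a top [(0.91, [490.1, 250.4], [0.437, -0.326]), (0.69, [222.5, 138.8], [0.723, 0.3])]
pot_a_mid scene [(0.69, [326.2, 223.4], [0.55, 0.133])]
pot_a_mid top [(0.94, [292.2, 209.0], [0.549, 0.133])]
tip_mid scene [(0.77, [420.2, 299.6], [0.569, 0.449]), (0.58, [326.0, 223.5], [0.553, 0.134])]
tip_mid top [(0.9, [161.9, 199.0], [0.58, 0.448]), (0.59, [221.8, 244.8], [0.466, 0.301])]
marker_mid scene [(0.63, [271.7, 160.2], [0.474, -0.148])]
marker_mid top [(0.55, [406.2, 241.8], [0.466, -0.14])]
1.1
```

View pics/scene0.png

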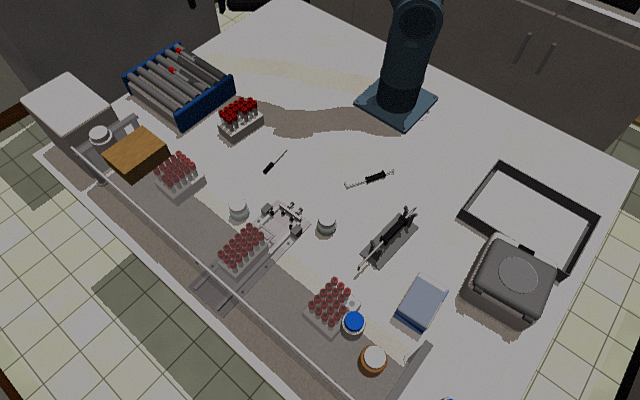

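View pics/top0.png

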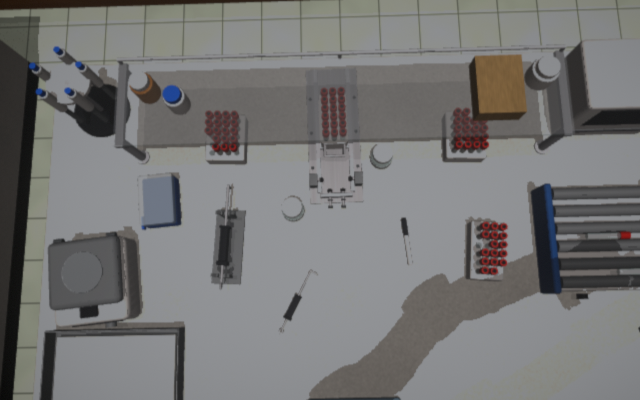

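```bash
python3 - <<'E'
import cv2
a=cv2.imread('pics/top0.png')[120:320,180:400]
cv2.imwrite('pics/top0z.png',cv2.resize(a,(660,600),interpolation=cv2.INTER_CUBIC))
a=cv2.imread('pics/scene0.png')[140:300,220:430]
cv2.imwrite('pics/scene0z.png',cv2.resize(a,(787,600),interpolation=cv2.INTER_CUBIC))
E
```

```text
(no output)
```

View pics/top0z.png

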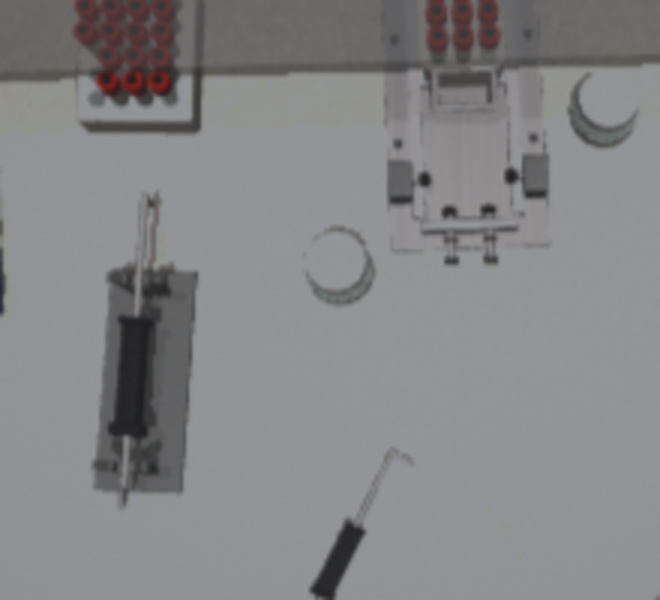

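View pics/scene0z.png

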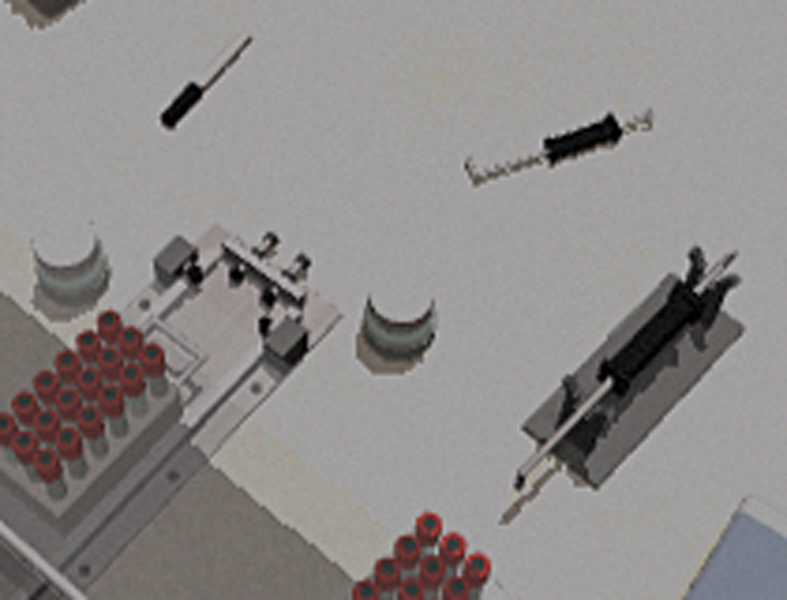

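The pictures show the large hook in its holder (top px ~225,240), a small look-alike hook on the bench (~297,300), and the slide with bracket (~336,195). The bar is at ~(335,155), just in front of the shelf edge. I'll zoom in to measure.

```bash
python3 - <<'E'
import cv2,numpy as np
def crop(fn,x0,y0,w,h,s,out):
    a=cv2.imread('pics/'+fn)[y0:y0+h,x0:x0+w]
    a=cv2.resize(a,None,fx=s,fy=s,interpolation=cv2.INTER_CUBIC)
    a=cv2.convertScaleAbs(a,alpha=1.4)
    for i in range(0,w,10):
        cv2.line(a,(i*s,0),(i*s,8),(0,0,255),1); cv2.putText(a,str(x0+i),(i*s,20),0,.35,(0,0,255))
    for i in range(0,h,10):
        cv2.line(a,(0,i*s),(8,i*s),(0,0,255),1); cv2.putText(a,str(y0+i),(10,i*s+4),0,.35,(0,0,255))
    return a
a=crop('top0.png',205,178,45,115,5,0);b=crop('top0.png',300,132,70,75,7,0)
c=np.zeros((600,760,3),np.uint8);c[:575,:225]=a;c[:525,230:720]=b;cv2.imwrite('pics/z1.png',c)
cv2.imwrite('pics/z2.png',crop('scene0.png',350,195,75,85,7,0))
cv2.imwrite('pics/z3.png',crop('scene0.png',235,195,75,75,8,0))
E
```

```text
(no output)
```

View pics/z1.png

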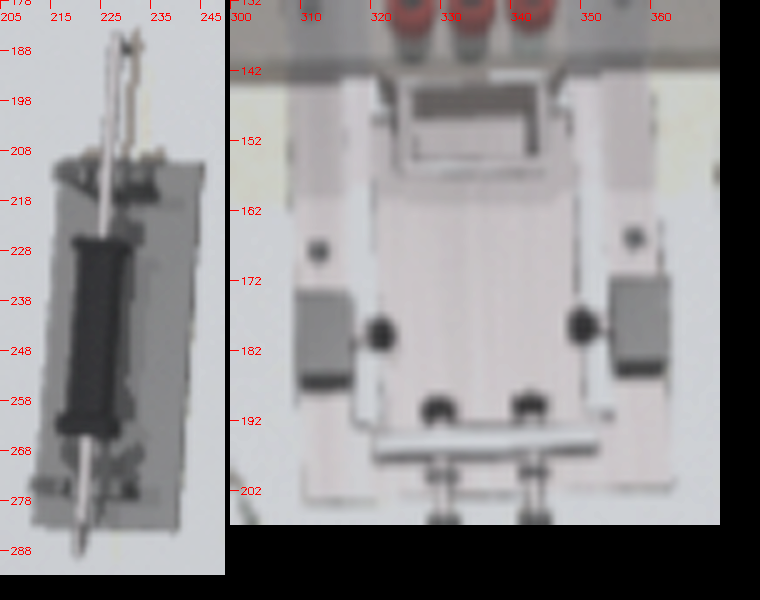

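View pics/z2.png

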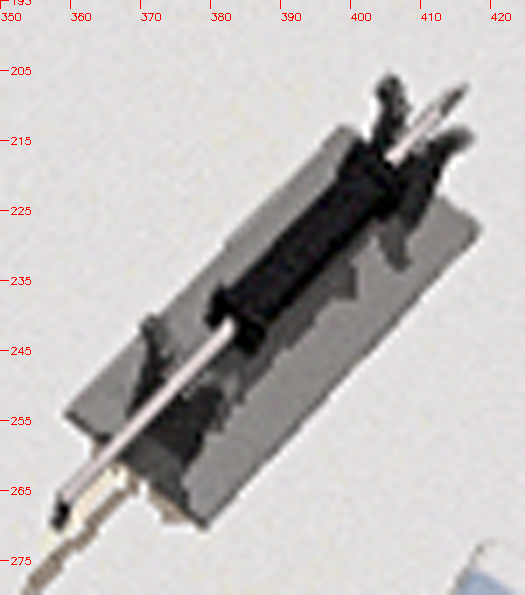

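View pics/z3.png

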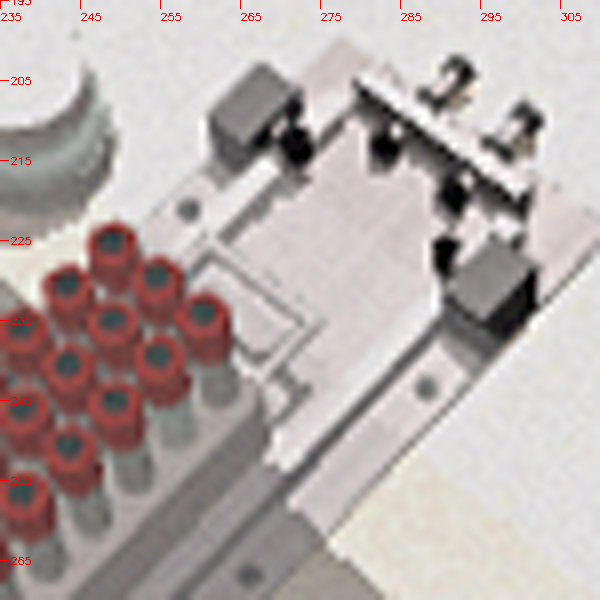

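```bash
cat > m.py <<'E'
from h import *
import pickle
try: S,T=pickle.load(open('cams.pkl','rb'))
except Exception:
    S=read_camera('scene');T=read_camera('top');pickle.dump((S,T),open('cams.pkl','wb'))
P=dict(tail=((415.7,207.9),(220.8,288.6)),front=((359,266.4),(228.4,185)),gripf=((383.6,241),(225.6,226)),gripr=((405.7,217.6),(222.2,265.4)),
bar=((268.3,230.8),(335,155.4)))
for k,(s,t) in P.items():
    X=tri([S,T],[s,t]);print(k,np.round(X,4),'res',np.round(proj(S,X)-s,1),np.round(proj(T,X)-t,1), 'top@z',np.round(ray(T,t,.042 if k=='bar' else .058),4),'scene@z',np.round(ray(S,s,.042 if k=='bar' else .058),4))
for uv in [(324.6,155.5),(345.4,155.0)]: print('barend',ray(T,uv,.042))
for uv in [(320.5,194.5),(352.5,193)]: print('bracket top far edge',ray(T,uv,.024))
for uv in [(321.5,179.5),(350.5,178.5)]: print('pads',ray(T,uv,.02))
for uv in [(300,144),(360,142)]: print('shelf edge',ray(T,uv,.15),ray(T,uv,0))
for n in [(293,289)]: print(ray(S,n,.024))
E
python3 m.py
```

```text
tail [0.3627 0.2984 0.0552] res [-0.3 -0. ] [-0.3  0.2] top@z [0.363 0.297 0.058] scene@z [0.364  0.2995 0.058 ]
front [0.6055 0.2831 0.057 ] res [-0.3 -0. ] [-0.3  0.2] top@z [0.6057 0.2822 0.058 ] scene@z [0.6055 0.2839 0.058 ]
gripf [0.5068 0.2891 0.0582] res [-0.6 -0.1] [-0.6  0.3] top@z [0.5075 0.2877 0.058 ] scene@z [0.5058 0.2903 0.058 ]
gripr [0.4143 0.2949 0.0659] res [-0.9 -0.1] [-0.9  0.5] top@z [0.4159 0.2945 0.058 ] scene@z [0.4081 0.2955 0.058 ]
bar [0.6754 0.0285 0.0394] res [-0.8 -0.1] [-0.7  0.5] top@z [0.676  0.0269 0.042 ] scene@z [0.6752 0.0315 0.042 ]
barend [0.67639307 0.05206766 0.042     ]
barend [0.67628737 0.00164709 0.042     ]
bracket top far edge [0.58383468 0.06434762 0.024     ]
bracket top far edge [ 0.58558249 -0.0133593   0.024     ]
pads [0.62198796 0.06117924 0.02      ]
pads [ 0.62265717 -0.00982211  0.02      ]
shelf edge [0.67423649 0.10525022 0.15      ] [0.71969641 0.11374569 0.        ]
shelf edge [ 0.67518221 -0.02774654  0.15      ] [ 0.72077226 -0.03755209  0.        ]
[0.75016661 0.18691081 0.024     ]
```

```bash
cat >> h.py <<'E'
from scipy.spatial.transform import Rotation as Ro
def rot(yaw,flip=0):
    s=-1 if flip else 1
    x=np.array([0,0,-1.]);z=s*np.array([-np.sin(yaw),np.cos(yaw),0]);y=np.cross(z,x)
    import warnings;warnings.simplefilter('ignore')
    return Ro.from_matrix(np.c_[x,y,z]).as_euler('xyz').tolist()
HY=-0.063; G=np.array([.464,.2918]); 
def st(): print('t',round(current_time_s(),2),'tcp',np.round(current_tool_pos(),4),'F',np.round(current_wrist_force(),2),'w',round(current_grip_width(),4))
E
python3 - <<'E'
from h import *
print(current_eef_rot())
for f in(0,1):
    for p,y in (([*G,.14],HY),([.44,.03,.035],.015),([.553,.03,.035],.015)): 
        q=ik(p,rot(y,f)); print(f,None if q is None else np.round(q,2))
E
```

```text
[-0.83952014  1.57076501 -1.96146622]
0 [ 0.17  0.84 -1.17  1.84  0.88  1.1   0.16]
0 [ 0.25  0.62 -0.51  2.16  0.63  0.51  0.84]
0 [ 0.36  0.79 -0.67  1.88  0.72  0.73  0.86]
1 [-0.16  0.58 -0.64  1.86  0.45  0.85 -2.66]
1 [-0.06  0.56 -0.13  2.18  0.18  0.4  -1.9 ]
1 [-0.07  0.68 -0.08  1.9   0.1   0.56 -1.77]
```

```bash
python3 - <<'E'
from h import *
R=Ro.from_euler('xyz',current_eef_rot()).as_matrix(); print(np.round(R,3)); z=R[:,2]; print('jaw az',np.arctan2(z[1],z[0]))
E
```

```text
[[-0.     0.901  0.434]
 [-0.     0.434 -0.901]
 [-1.    -0.     0.   ]]
jaw az -1.1219460746399903
```

```bash
python3 - <<'E'
from h import *
move_j([-.561,.45,0,1.75,0,.942,.95]); st()
for p,y in (([*G,.039],HY),([.44,.03,.035],.015),([.56,.03,.035],.015)): 
    q=ik(p,rot(y)); print(None if q is None else np.round(q,2))
move_pose([*G,.13],rot(HY)); st()
snap('scene','s1.png');snap('top','t1.png')
E
```

```text
t 4.31 tcp [0.5155 0.2695 0.2121] F [ 0.71 -0.11 -0.1 ] w 0.0878
[-0.63  0.66 -0.01  1.92  0.02  0.56  0.85]
[-0.17  0.56  0.    2.19 -0.    0.39  1.42]
[-0.15  0.69  0.02  1.89 -0.02  0.57  1.47]
t 4.79 tcp [0.4649 0.2915 0.1304] F [ 0.17 -0.1   0.72] w 0.0881
```

View pics/s1.png

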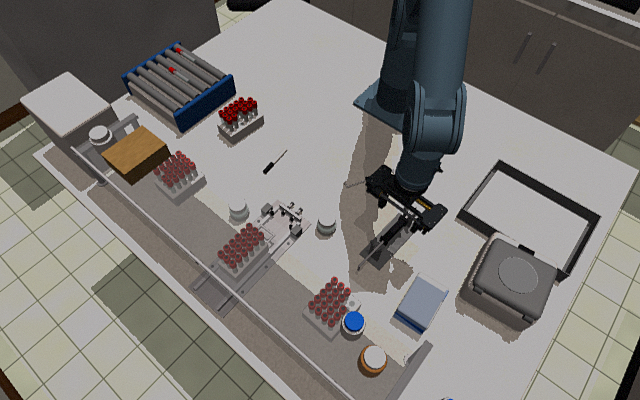

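The gripper straddles the hook grip at about (400,220) in the scene view. Next I descend, with force protection, and clamp.

```bash
python3 - <<'E'
from h import *
print(move_linear([*G,.039],speed=.1,force_limit=8)); st()
clamp(60); st()
dwell(.1); st()
move_linear([*G,.10],speed=.1); dwell(.1); st()
snap('scene','s2.png')
a=cv2.imread('pics/s2.png')[150:300,300:480];cv2.imwrite('pics/s2z.png',cv2.resize(a,(720,600),interpolation=cv2.INTER_CUBIC))
snap('top','t2.png')
a=cv2.imread('pics/t2.png')[130:310,150:380];cv2.imwrite('pics/t2z.png',cv2.resize(a,(766,600),interpolation=cv2.INTER_CUBIC))
E
```

```text
False
t 5.95 tcp [0.4645 0.2921 0.0395] F [ 0.2   0.28 -0.47] w 0.0881
t 7.02 tcp [0.464  0.2918 0.039 ] F [-0.02  0.42 -0.5 ] w 0.0175
t 7.12 tcp [0.464  0.2918 0.039 ] F [-0.52 -0.2   0.03] w 0.0171
t 7.97 tcp [0.4635 0.2914 0.0993] F [ 0.17 -0.29 -2.22] w 0.0174
```

View pics/s2z.png

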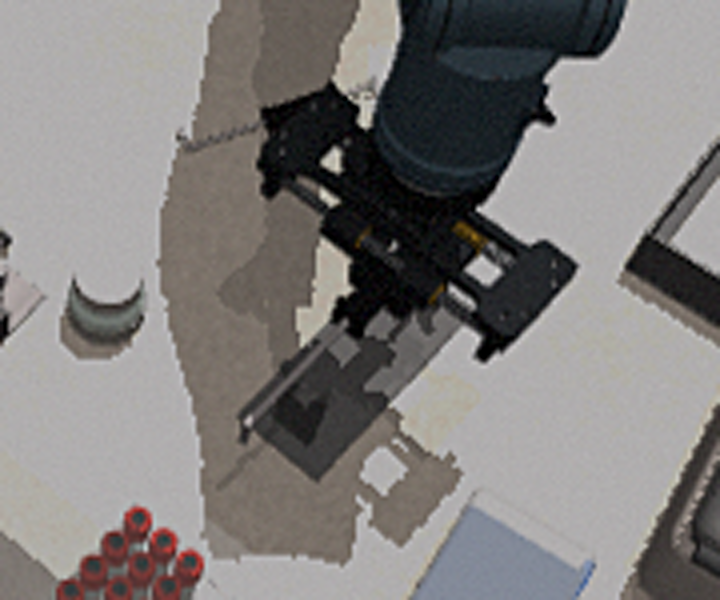

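View pics/t2z.png

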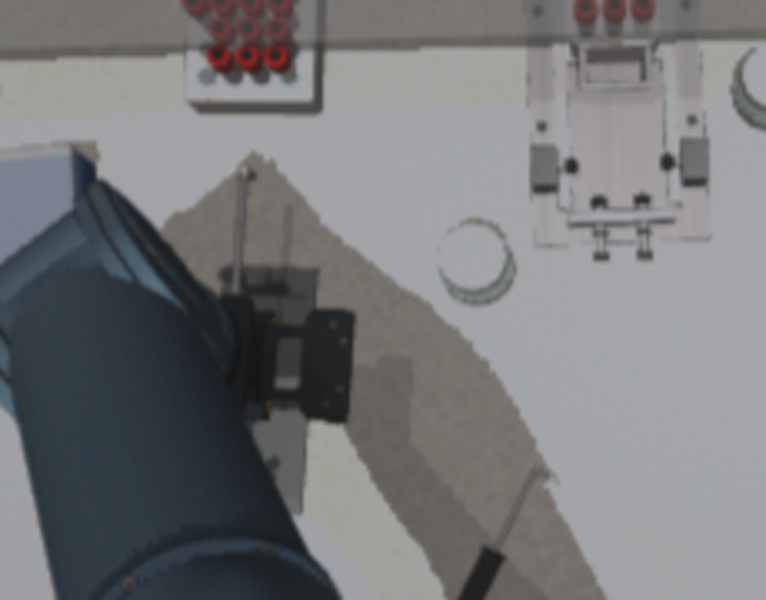

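```bash
python3 - <<'E'
from h import *
import pickle
S,T=pickle.load(open('cams.pkl','rb'))
print(tri([S,T],[(362.5,254),(224.2,181.4)]),ray(T,(224.2,181.4),.118),ray(S,(362.5,254.),.118))
p=np.array([G[0]+.14*np.cos(HY),G[1]+.14*np.sin(HY)]);print('expected',p, proj(S,[*p,.118]),proj(T,[*p,.118]),proj(S,[*p,.09]))
E
```

```text
[0.5999918  0.28061275 0.11928462] [0.60094335 0.27971913 0.118     ] [0.5987048 0.2815013 0.118    ]
expected [0.60372226 0.28298583] [361.76084567 255.81284768] [222.77574175 180.23632617] [360.49780125 260.54222336]
```

```bash
python3 - <<'E'
from h import *
move_linear([.50,.026,.10],rot(.015),speed=.2); st()
move_linear([.50,.026,.064],speed=.1); 
move_linear([.551,.0265,.064],speed=.08,force_limit=4); dwell(.1);st()
for n in('scene','top'): c=snap(n,n[0]+'3.png')
a=cv2.imread('pics/s3.png')[190:270,235:335];cv2.imwrite('pics/s3z.png',cv2.resize(a,(750,600),interpolation=cv2.INTER_CUBIC))
a=cv2.imread('pics/t3.png')[130:210,285:385];cv2.imwrite('pics/t3z.png',cv2.resize(a,(750,600),interpolation=cv2.INTER_CUBIC))
E
```

```text
t 9.57 tcp [0.4998 0.0272 0.1   ] F [-0.61  0.94 -1.57] w 0.0174
t 10.97 tcp [0.5503 0.0264 0.0639] F [-0.67 -1.06 -2.11] w 0.0173
```

View pics/s3z.png

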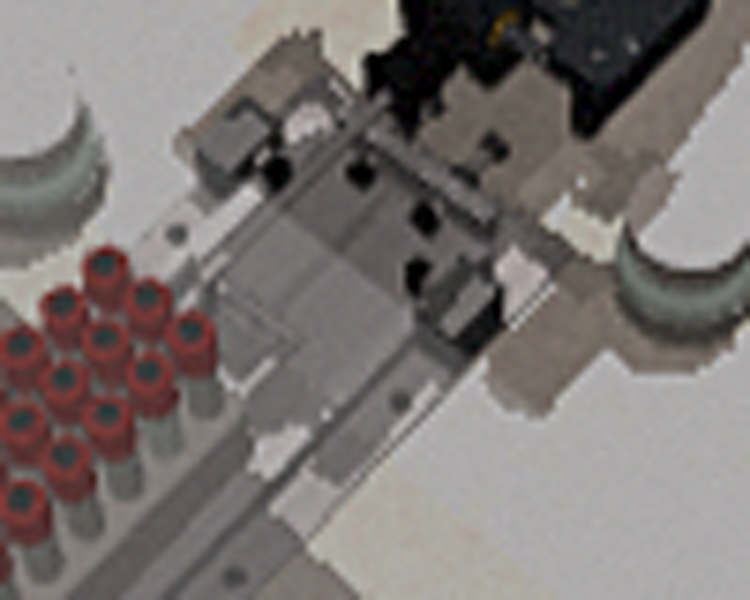

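View pics/t3z.png

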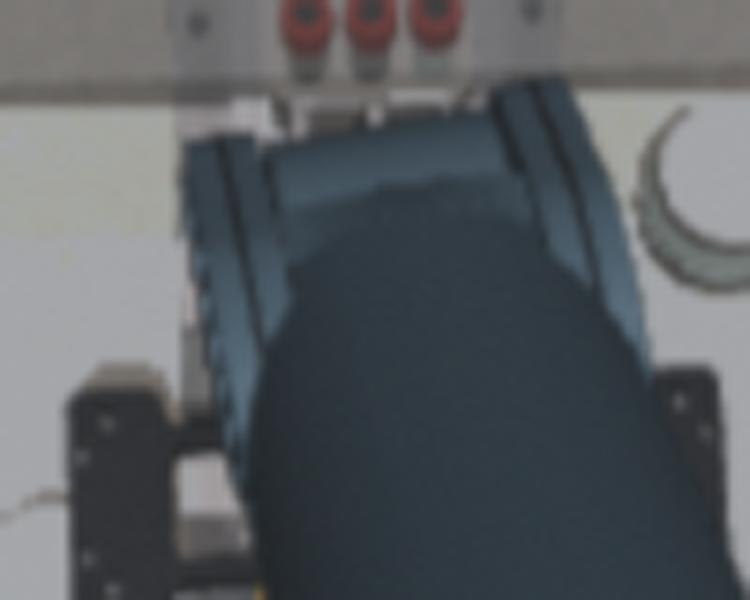

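```bash
python3 - <<'E'
from h import *
import pickle
S,T=pickle.load(open('cams.pkl','rb'))
a=cv2.imread('pics/s3.png')[190:270,235:335];a=cv2.resize(a,(750,600),interpolation=cv2.INTER_CUBIC)
a=cv2.convertScaleAbs(a,alpha=1.5)
def d(X,col):
    u=(proj(S,X)-[235,190])*7.5; cv2.circle(a,tuple(int(v) for v in u),4,col,1)
c=np.array([np.cos(.015),np.sin(.015)])
for off in(.137,.143): d([*(np.array([.5503,.0264])+off*c),.083],(0,0,255))
d([*(np.array([.5503,.0264])+.14*c),.055],(255,0,0))
for y in(-.021,.021): d([.676,.028+y,.042],(0,255,0))
for y in(-.021,.021): d([.704,.028+y,.042],(0,255,255))
cv2.imwrite('pics/s3o.png',a)
E
```

```text
(no output)
```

View pics/s3o.png

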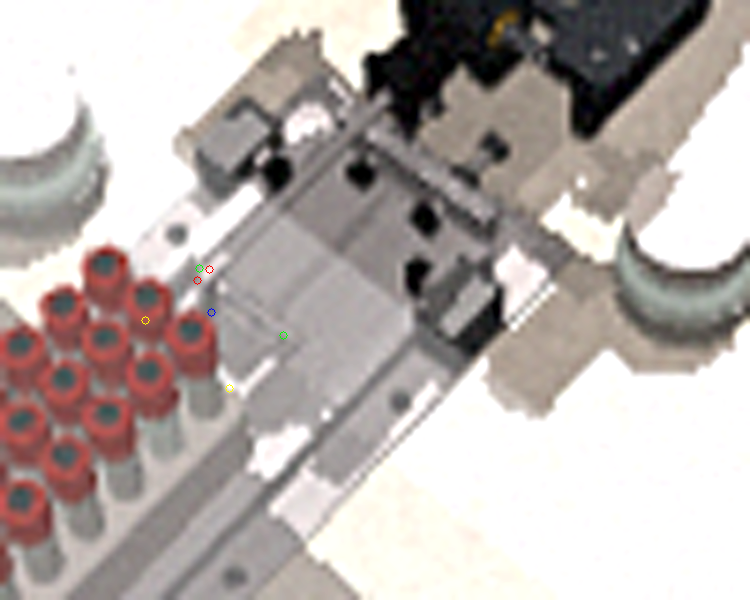

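```bash
python3 - <<'E'
from h import *
print(move_linear([.551,.0265,.034],speed=.06,force_limit=4)); dwell(.1);st()
F0=np.array(current_wrist_force())
# approach bar then draw
p=np.array(current_tool_pos())
c=np.array([np.cos(.015),np.sin(.015),0])
print(move_linear((p-c*.016).tolist(),speed=.03,force_limit=2.0)); st()
E
```

```text
False
t 11.82 tcp [0.5513 0.0265 0.0342] F [ 0.2   0.68 -1.92] w 0.0175
False
t 12.49 tcp [0.5352 0.0263 0.0343] F [ 1.75  0.47 -1.04] w 0.0176
```

```bash
python3 - <<'E'
from h import *
c=np.array([np.cos(.015),np.sin(.015),0])
p=np.array([.5352,.0263,.0343])
move_linear((p-c*.010).tolist(),speed=.03); st();st();st()
for n in('scene','top'): snap(n,n[0]+'4.png')
a=cv2.imread('pics/s4.png')[190:270,235:335];a=cv2.resize(a,(750,600),interpolation=cv2.INTER_CUBIC)
cv2.imwrite('pics/s4z.png',cv2.convertScaleAbs(a,alpha=1.3))
E
```

```text
t 12.97 tcp [0.5244 0.0261 0.0342] F [ 0.27  0.07 -1.25] w 0.0173
t 12.97 tcp [0.5244 0.0261 0.0342] F [ 0.27  0.07 -1.25] w 0.0173
t 12.97 tcp [0.5244 0.0261 0.0342] F [ 0.27  0.07 -1.25] w 0.0173
```

View pics/s4z.png

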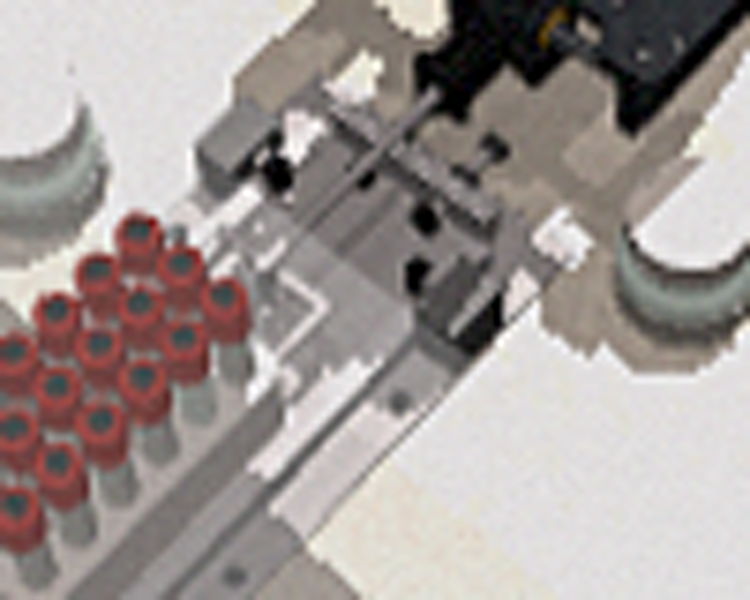

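```bash
cat >> h.py <<'E'
C=np.array([np.cos(.015),np.sin(.015),0])
def at(x): # TCP target on the pull line
    p=np.array([.5352,.0263,.0343]); return (p+C*((x-p[0])/C[0])).tolist()
def rd(n=5,dt=.02):
    f=[]
    for i in range(n): f.append(current_wrist_force()); dwell(dt)
    f=np.array(f); return f.mean(0),f
E
python3 - <<'E'
from h import *
move_linear(at(.466),speed=.04); st()
f,a=rd(8); print(np.round(f,2),np.round(a[:,0],2))
x=.466
while x>.4505:
    x-=.002; move_linear(at(x),speed=.02); f0=current_wrist_force()[0]; f,a=rd(3); print(round(x,4),np.round(current_tool_pos()[0],4),round(f0,2),np.round(f,2),)
st()
snap('scene','s5.png')
a=cv2.imread('pics/s5.png')[180:260,245:345];a=cv2.resize(a,(750,600),interpolation=cv2.INTER_CUBIC)
cv2.imwrite('pics/s5z.png',cv2.convertScaleAbs(a,alpha=1.3))
E
```

```text
t 14.71 tcp [0.466  0.0252 0.0343] F [ 2.67  0.4  -1.69] w 0.0172
[ 1.78  0.15 -1.67] [2.67 1.5  1.51 1.61 1.29 1.62 2.1  1.94]
0.464 0.4638 1.28 [ 1.27 -0.24 -2.06]
0.462 0.4617 1.28 [ 1.35  0.01 -1.4 ]
0.46 0.4598 1.19 [ 0.77 -0.15 -1.51]
0.458 0.4578 0.85 [ 1.43  0.25 -2.01]
0.456 0.4565 2.58 [ 2.96  0.51 -1.76]
0.454 0.4552 5.66 [ 4.9   0.7  -2.54]
0.452 0.454 6.15 [ 6.7  -0.06 -2.47]
0.45 0.4525 8.11 [ 7.23  0.34 -3.05]
t 17.24 tcp [0.4525 0.0253 0.0348] F [ 7.4   0.81 -3.4 ] w 0.0169
```

View pics/s5z.png

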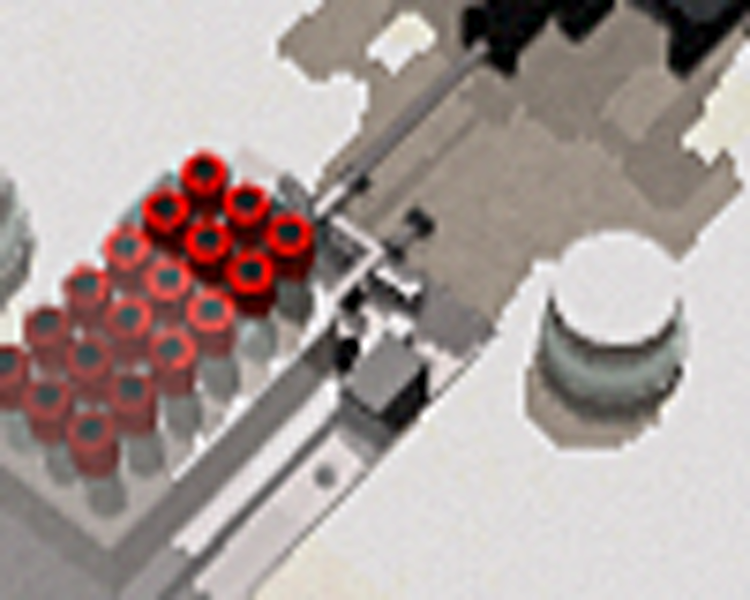

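The force rise at TCP x of about 0.457 is the side grips engaging; the bumper zone comes 15–30 mm later. I'll continue slowly.

```bash
cat > pull.py <<'E'
from h import *
import sys
x=float(sys.argv[1]);xe=float(sys.argv[2]);ds=float(sys.argv[3]);lim=float(sys.argv[4])
while x>xe+1e-6:
    x-=ds; move_linear(at(x),speed=.02); f0=current_wrist_force()[0]; f,a=rd(3); print(round(x,4),np.round(current_tool_pos(),4),round(f0,2),np.round(f,2),)
    if f[0]>lim: print('LIM'); break
st()
E
python3 pull.py .45 .440 .001 16
```

```text
0.449 [0.4517 0.0253 0.0349] 7.06 [ 7.53  0.25 -3.4 ]
0.448 [0.4506 0.0253 0.0349] 7.46 [ 7.5  -0.47 -3.19]
0.447 [0.4492 0.0252 0.0348] 6.54 [ 7.16  0.48 -2.06]
0.446 [0.4479 0.0252 0.0347] 7.09 [ 6.4   0.03 -2.45]
0.445 [0.4468 0.0251 0.0347] 5.61 [ 5.98  0.95 -2.71]
0.444 [0.4458 0.0251 0.0347] 5.93 [ 5.83  0.34 -2.2 ]
0.443 [0.4448 0.0251 0.0347] 7.19 [ 5.92 -0.1  -3.01]
0.442 [0.4438 0.0251 0.0347] 6.1 [ 5.84  0.08 -2.83]
0.441 [0.4428 0.0251 0.0347] 6.08 [ 6.07  0.17 -2.94]
0.44 [0.4418 0.0251 0.0347] 6.99 [ 6.49  0.14 -2.87]
t 20.29 tcp [0.4418 0.0251 0.0347] F [ 6.47  1.36 -3.03] w 0.0173
```

```bash
python3 pull.py .440 .424 .001 8
```

```text
0.439 [0.4408 0.0251 0.0347] 5.93 [ 5.55 -0.38 -2.54]
0.438 [0.4398 0.025  0.0347] 6.52 [ 6.26  0.61 -2.85]
0.437 [0.4388 0.0251 0.0347] 6.48 [ 6.39 -0.36 -2.87]
0.436 [0.4378 0.025  0.0347] 6.12 [ 6.01 -0.27 -2.07]
0.435 [0.4368 0.025  0.0347] 5.63 [ 6.    0.16 -2.89]
0.434 [0.4364 0.025  0.0348] 6.93 [ 7.47 -0.47 -2.79]
0.433 [0.4361 0.025  0.035 ] 8.28 [ 8.13  0.24 -3.13]
LIM
t 22.39 tcp [0.4361 0.025  0.035 ] F [ 7.89  0.42 -3.66] w 0.0174
```

```bash
python3 pull.py .433 .4295 .0005 13.0
```

```text
0.4325 [0.436  0.0251 0.035 ] 9.13 [ 8.67 -0.21 -3.25]
0.432 [0.4359 0.0251 0.0351] 10.23 [ 9.97  0.1  -3.78]
0.4315 [0.4357 0.0251 0.0352] 11.26 [10.46  0.17 -3.31]
0.431 [0.4356 0.0252 0.0353] 11.88 [11.1  -0.2  -4.44]
0.4305 [0.4354 0.0252 0.0353] 11.87 [11.47 -0.61 -3.99]
0.43 [0.4353 0.0252 0.0354] 12.19 [12.37 -0.93 -4.38]
0.4295 [0.4351 0.0252 0.0355] 13.19 [12.52 -0.69 -4.32]
t 24.49 tcp [0.4351 0.0252 0.0355] F [13.04 -0.98 -4.07] w 0.0173
```

```bash
python3 - <<'E'
from h import *
move_linear(at(.4365),speed=.015); f,a=rd(4);print(np.round(f,2));st()
print(move_linear(at(.4445),speed=.03,force_limit=20)); f,a=rd(4);print(np.round(f,2));st()
p=at(.4445);p[2]=.10
print(move_linear(p,speed=.06,force_limit=5)); dwell(.1);st()
for n in('scene','top'): snap(n,n[0]+'6.png')
a=cv2.imread('pics/s6.png')[170:260,245:355];a=cv2.resize(a,(733,600),interpolation=cv2.INTER_CUBIC)
cv2.imwrite('pics/s6z.png',cv2.convertScaleAbs(a,alpha=1.3))
E
```

```text
[ 0.82  0.03 -1.63]
t 25.18 tcp [0.4358 0.0248 0.0342] F [ 1.22  0.45 -1.48] w 0.0174
False
[ 0.13  0.42 -1.63]
t 25.66 tcp [0.4443 0.0249 0.0342] F [-0.5   0.   -1.51] w 0.0175
False
t 27.0 tcp [0.4442 0.0249 0.0997] F [-0.04  0.83 -1.41] w 0.0171
```

View pics/s6z.png

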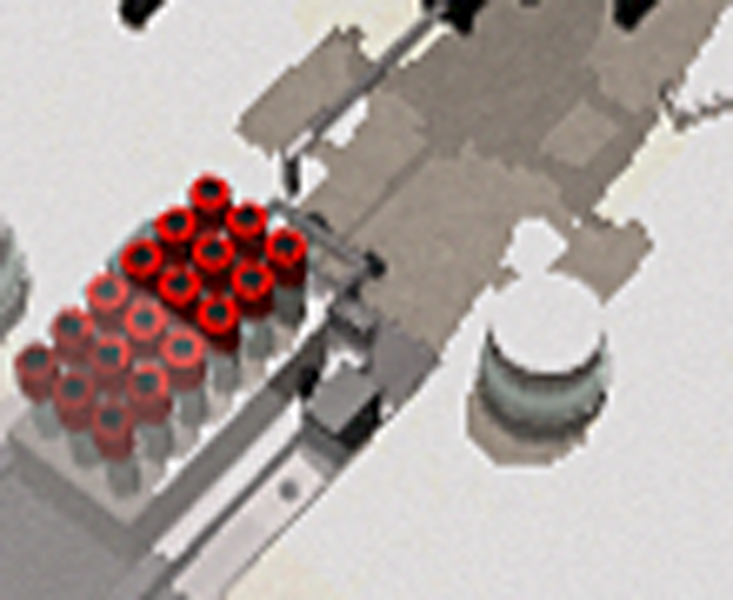

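View pics/t6.png

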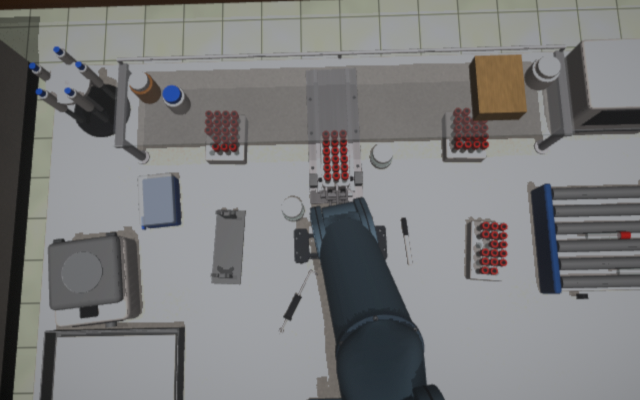

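```bash
python3 - <<'E'
from h import *
import pickle
S,T=pickle.load(open('cams.pkl','rb'))
p=np.array([.4442,.0249])
for o in(.135,.14,.143): print(o,proj(S,[*(p+o*C[:2]),.1187]),proj(S,[*(p+o*C[:2]),.0907]))
E
```

```text
0.135 [289.54569993 191.82048928] [289.95293708 197.51725637]
0.14 [288.30645473 193.03419195] [288.74126913 198.71538977]
0.143 [287.56062296 193.76465112] [288.01208294 199.43643083]
```

```bash
python3 - <<'E'
from h import *
move_linear([.425,.025,.105],speed=.1)
move_linear([G[0],G[1],.105],rot(HY),speed=.2); st()
move_linear([G[0],G[1],.075],speed=.08); dwell(.1); st()
snap('scene','s7.png')
a=cv2.imread('pics/s7.png')[190:290,340:440];a=cv2.resize(a,(600,600),interpolation=cv2.INTER_CUBIC)
cv2.imwrite('pics/s7z.png',cv2.convertScaleAbs(a,alpha=1.5))
E
```

```text
t 28.95 tcp [0.4641 0.2903 0.1049] F [ 0.39  0.12 -1.11] w 0.0173
t 29.57 tcp [0.4642 0.2919 0.0752] F [-0.24 -0.61 -2.02] w 0.0173
```

View pics/s7z.png

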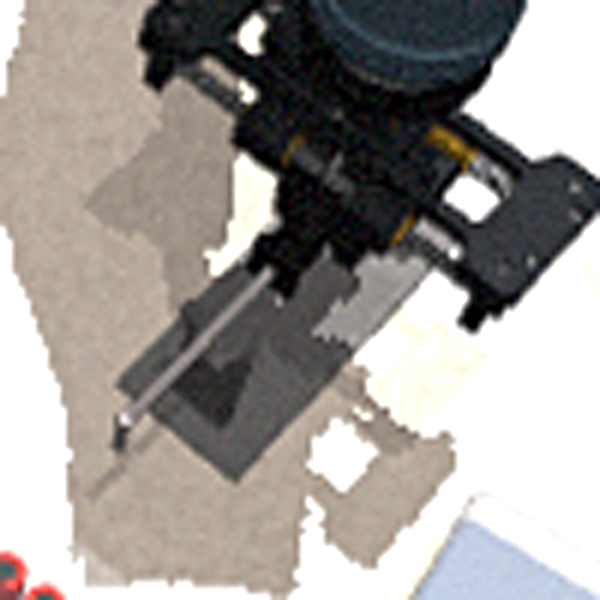

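The hook hangs over the forks, with the rod from (270,270) to (120,430) in the zoom, on the same line as before. I lower and release it.

```bash
python3 - <<'E'
from h import *
print(move_linear([G[0],G[1],.039],speed=.05,force_limit=4)); dwell(.1); st()
if current_tool_pos()[2]<.042:
    open_jaws(); st()
    move_linear([G[0],G[1],.15],speed=.12); st()
    move_j([-.15,.30,0,1.75,0,1.09,.95]); st()
    for n in('scene','top'): snap(n,n[0]+'8.png')
    a=cv2.imread('pics/s8.png')[175:285,235:425];a=cv2.resize(a,(800,463),interpolation=cv2.INTER_CUBIC)
    cv2.imwrite('pics/s8z.png',cv2.convertScaleAbs(a,alpha=1.4))
    a=cv2.imread('pics/t8.png')[130:300,200:390];a=cv2.resize(a,(670,600),interpolation=cv2.INTER_CUBIC)
    cv2.imwrite('pics/t8z.png',cv2.convertScaleAbs(a,alpha=1.4))
E
```

```text
True
t 30.43 tcp [0.4634 0.2914 0.0389] F [-0.68 -0.5   5.31] w 0.0168
t 31.54 tcp [0.4627 0.2909 0.0383] F [ 0.13 -0.27 -0.51] w 0.0883
t 32.62 tcp [0.4635 0.2915 0.1493] F [ 0.73  0.56 -0.27] w 0.0881
t 33.79 tcp [0.5454 0.0389 0.2957] F [ 0.32  0.33 -0.29] w 0.0886
```

View pics/s8z.png

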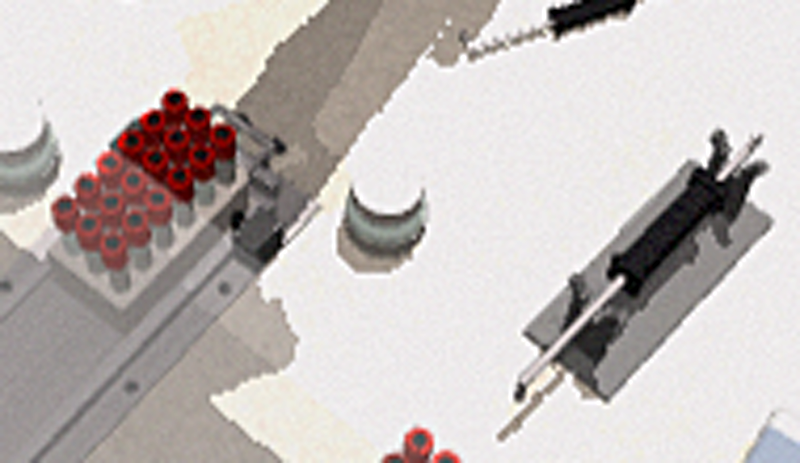

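View pics/t8z.png

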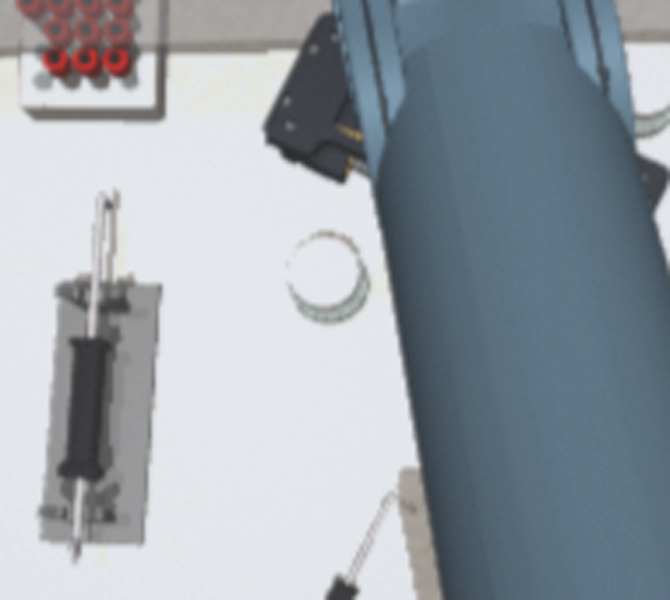

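```bash
python3 - <<'E'
from h import *
a=cv2.imread('pics/s6.png')[190:240,245:295];b=cv2.imread('pics/s8.png')[180:250,235:305]
r=cv2.matchTemplate(b,a,cv2.TM_CCOEFF_NORMED);print(cv2.minMaxLoc(r), r[8:13,8:13].round(3))
finish_job(); print(current_time_s())
E
```

```text
(0.0007411713595502079, 0.9377932548522949, (20, 20), (10, 10)) [[0.664 0.712 0.764 0.771 0.74 ]
 [0.702 0.786 0.867 0.823 0.742]
 [0.735 0.84  0.938 0.836 0.726]
 [0.748 0.816 0.851 0.769 0.687]
 [0.736 0.748 0.73  0.68  0.634]]
the job is handed in; nothing more can be done
the job is handed in; nothing more can be done
```

The rack is drawn home against the end stop, the hook is back in its holder, and the job is handed in. The last clock reading before that was about 34 s.

- **Pull:** I took the large hook from its holder, hooked it behind the bar and drew the rack slowly down the slide. The side grips showed as a rise to a steady drag of about 6 N. The bumpers were felt at TCP x of about 0.4365 m.
- **Force on the stop:** I kept pulling until the wrist read about 12.5 to 13 N. That puts about 6.5 to 7 N on the stop. The bumper travel (about 1.5 mm at 6 N/mm) suggests nearer 9 N. Both are within 5 to 10 N and well under 15 N.
- **Unhooking:** The wrist force fell back to about 0 N along the slide. The hook was then lifted clear, and it had not shifted in the grip.
- **Hook return:** The hook was lowered at its original position. The 4 N contact limit stopped it at seat height, with 5.3 N upward, and it was then released.
- **Final checks:** The last pictures show the hook lying in both forks as at the start. Comparing the picture after unhooking with the last one, the rack had not moved by as much as a pixel. I saw nothing else displaced, though the arm hid part of the last top view. The stop force after unhooking could not be measured; it depends on the roughly 6 N of drag holding the rack.

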